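# Empty the token return chute into the dish

### The job

Empty the token return: take the enamel dish by its handle, hold it up close under the lip of the chute and use the dish itself to press the push plate back, firmly but without forcing it against its stop (keep the push under 18 N), so that the flap lifts and all four yellow tokens slide into the dish. Then draw back and set the dish with its tokens down level on the round rubber mat, wholly on it. Leave everything else where it is.

Things in the scene. Friction and masses are not known exactly. Their poses are not given: they have to be found in the camera images.
- chute: token return unit, fixed. Origin on the counter straight below the lip's middle, z up; x axis level, pointing UP the chute (tokens leave towards -x). Aluminium chute 46 mm wide (40 inside), cheeks 28 mm, falls at 28 degrees from a plywood tower (115 x 140 x 346 mm, near face at x = 222 mm) to the open lip. Post at x = 118 mm, base 18 mm thick from x = 60 mm; before that the space below is free
- chute_lip (a point): middle of the lip edge on the chute floor, 150 mm above the counter; axes as chute. Uphill of it a curved aluminium flap shuts the chute; a spring holds it down. Flap and push plate swing together about a level axis 55 mm above the lip, 10 mm uphill. Tokens pass under the flap only in about the last 4 mm of the plate's travel before the stop; let go, the flap shuts itself
- push_plate (a point): nominal middle of the black push plate's face with the flap shut: 8 mm before the lip, 15 mm below it, facing away from the chute. Slotted: the real face sits up to 10 mm uphill or downhill of this point. Plate 56 mm wide, 5 to 45 mm below lip level, lower edge leaning 0.22 rad forward. Travel uphill at this height about 35 mm from first touch to a firm stop; spring 4 N at first touch, 7 N at the stop
- dish: white enamel dish with blue rim, open, 128 mm across the rim (round within 3 mm), 106 mm across the foot, 54 mm high, wall 4 mm, floor 5 mm, about 0.14 kg; origin at the centre of its underside, z up. Straight blue handle towards its -x: 16 mm wide, 22 mm deep, from 60 to 146 mm from the dish's centre, its middle 40 mm above the underside
- dish_handle (a point): middle of the handle, 105 mm from the dish's centre, 40 mm above its underside; axes as the dish, handle along x. Gripped there and pushed along the handle the dish hardly yields
- mat: round black rubber mat, 180 mm across, 4 mm thick, fixed; origin at the centre of its underside
- token1_center (a point): middle of yellow plastic token 1 (round, 34 mm across, 25 mm thick, about 18 g), one of four in single file in the chute above the flap, flat on the chute floor; token 1 is the lowest. They slide readily on the chute and leave the lip at roughly 0.8 to 1.2 m/s
- token2_center (a point): middle of yellow plastic token 2 (round, 34 mm across, 25 mm thick, about 18 g), one of four in single file in the chute above the flap, flat on the chute floor; token 1 is the lowest. They slide readily on the chute and leave the lip at roughly 0.8 to 1.2 m/s
- token3_center (a point): middle of yellow plastic token 3 (round, 34 mm across, 25 mm thick, about 18 g), one of four in single file in the chute above the flap, flat on the chute floor; token 1 is the lowest. They slide readily on the chute and leave the lip at roughly 0.8 to 1.2 m/s
- token4_center (a point): middle of yellow plastic token 4 (round, 34 mm across, 25 mm thick, about 18 g), one of four in single file in the chute above the flap, flat on the chute floor; token 1 is the lowest. They slide readily on the chute and leave the lip at roughly 0.8 to 1.2 m/s
- first_aid_tin: blue plastic first aid tin with a white cross, 112 x 162 x 73 mm; bystander, origin at the middle of its underside
- padlock: steel padlock lying flat, body 46 x 50 x 22 mm; bystander, origin at the middle of its underside
- whistle: small white enamel whistle, about 52 x 20 x 24 mm; bystander, origin at the middle of its underside
- mallet: orange rubber mallet lying on its side, head 64 mm across and 100 mm long, pale handle 245 mm; bystander, origin at the middle of its underside (middle of the head)
- windlass: steel cranked lock windlass lying flat, about 180 x 120 x 26 mm; bystander, origin at the middle of its underside (near the socket end)
- radio: black handheld radio lying flat, 130 x 58 x 34 mm plus aerial; bystander, origin at the middle of its underside
- mug: blue mug, 80 mm across, 90 mm high; bystander, origin at the middle of its underside
There are look-alikes about, which are no part of the job. There is more than one size of the mat; the job needs the largest.

How it is judged:
By the outcome, as a careful person would: the job done as asked, in the order asked, and still so for the second after the job is handed in, with the robot touching nothing.
It also fails if it takes over 54 s, if anything falls off the work surface, if the arm or the gripper's body presses on something with over 40 N, if the wrist force passes 120 N, or if a joint passes its speed limit or range.

### The arm

A 7-joint arm with a two-finger parallel gripper is mounted at the origin on the work surface. World frame = base frame: x ahead of the robot, y to its left, z up, the work surface at z = 0. Lengths are in m, angles in rad, forces in N, time in s.
With the tool pointing down it reaches from about 0.35 to 0.9 m from the base axis. Payload 8.1 kg.
Tool frame: the origin (TCP) lies on the front face of the gripper's body, between the roots of the fingers; the fingertips stand 66 mm ahead of it and the grasp point (between the pads) lies 47 mm ahead of it; z points along the fingers, x is the direction in which the jaws open and shut, and the axes are right-handed (so a half turn about z gives the same grasp; the last joint's range is limited). The gripper opens to 92 mm and grips with 3 to 60 N. Pads are 19 mm wide; open, the fingers measure 130 mm over their backs; the gripper's body (75 mm by 190 mm) begins 47 mm behind the grasp point.
Start: joints at [-1.397, 0.434, 0.025, 1.573, -0.012, 1.134, -0.075], TCP at [0.171, 0.601, 0.292] pointing down, gripper open.
Joint ranges: [-2.62, 2.62], [-0.44, 2.09], [-1.27, 1.32], [0.08, 2.57], [-1.32, 4.46], [0.12, 2], [-2.74, 2.74]. Speed limits (rad/s): [2.22, 2.22, 3.01, 3.01, 3.14, 3.14, 3.14].

### API

Orientations are given as a rotation vector (axis times angle).
In Python, from plant import arm gives the robot as it stands.
- The arm moves only by the shell command python3 -m crank 'ROWS' [FORCE]. ROWS is JSON, a list of rows, each a list of 3 entries, a list of its own where there are three numbers: the turn, a rotation vector about the tool's x, y, z in degrees, then the shift along the tool's x, y, z in mm, then the finger opening in mm, from 0 to 91.8. A call has 1 to 8 rows; each row shifts and turns the pose as measured when the row begins, along the tool's axes as they then stand; what a row does not reach is not made up. A row lasts 1/8 s, in which the tool goes at most 62.5 mm and 10.7 degrees, less where a joint would pass 70% of its speed; a pose out of reach is approached as far as the arm can. A call is refused whole if a number of a shift passes 62.5 or a number of a turn 10.7, either way. A call with a gripper value outside its range is refused whole. The fingers move at their own pace and stop on an object; FORCE is the grip in N (left out, the last holds). Time passes only in rows, so rows that do not move let the fingers close. It gives the time, the measured TCP pose, the force and the opening at its end, in the units of the state.
- arm.sense(): the state, without advancing time (a new reading comes with each control period).
- arm.snapshot(name): name is "side" or "top" or "wrist"; returns (picture, depth): 420x560x3 uint8, blue, green, red; 420x560 float32, m along the optical axis (not along the pixel's ray), 0 where there is no reading.
- arm.camera_info(name): a dict with "intrinsics" (3x3 intrinsics, pixels), "R" (3x3) and "t" (3): a world point X has camera coordinates R X + t; the wrist camera has in their place "hand_eye" (4x4, takes a point from camera to tool coordinates, whose origin is the TCP and whose axes are the tool frame's). Camera axes: x right, y down, z forward; pixel columns grow to the right and rows downward; lengths in m; the calibration is good to about 2 mm. A picture is of the moment at which its call begins: read the wrist's pose just before it. camera_info takes no time and is no camera call.
- arm.finish_job(): hands the job in, once; it reports no verdict.
The state is a dict: "time": time; "qpos": joint angles; "qvel": joint speeds; "effort": joint torques, N m; "eef_pos": TCP position; "orientation": TCP orientation; "contact_force": force on the tool from outside, world axes, zero at the start; "wrist_torque": the same for the moment, N m; "width": finger opening in m.
Only numpy, scipy, OpenCV 4.12 (cv2) and the standard library are available. Lean on these libraries where they do the work, as an engineer would, in place of code of your own. Each camera call takes 0.05 s, during which the arm holds its last target.

## Working session

There is one attempt and no reset: what is moved stays moved. The work goes in short steps, Python scripts to look and compute and a shell command to move; the robot and the scene stay as the last step left them, time stands still between calls to the robot, and variables do not carry over. Pictures are saved under pics/ and viewed, and the job is handed in when it is done.

```bash
ls -la; mkdir -p pics; cat > h.py <<'E'
import numpy as np, cv2
from plant import arm
from scipy.spatial.transform import Rotation as Ro
def snap(n,f):
    s=arm.sense(); p,d=arm.snapshot(n); cv2.imwrite(f'pics/{f}.png',p); np.savez(f'pics/{f}.npz',p=p,d=d,pos=s['eef_pos'],o=s['orientation']); return p,d
def load(f):
    z=np.load(f'pics/{f}.npz'); return z['p'],z['d'],z['pos'],z['o']
def cam(n,pos=None,o=None):
    c=arm.camera_info(n); K=np.array(c['intrinsics'])
    if n=='wrist':
        H=np.array(c['hand_eye']); R=Ro.from_rotvec(o).as_matrix(); A=R@H[:3,:3]; C=R@H[:3,3]+pos
    else:
        A=np.array(c['R']).T; C=-A@np.array(c['t'])
    return K,A,C
def ray(n,u,v,pos=None,o=None):
    K,A,C=cam(n,pos,o); return C,A@np.linalg.solve(K,np.array([u,v,1.]))
def onz(n,u,v,z,pos=None,o=None):
    C,d=ray(n,u,v,pos,o); return C+d*(z-C[2])/d[2]
def cloud(n,d,pos=None,o=None):
    K,A,C=cam(n,pos,o); v,u=np.mgrid[:d.shape[0],:d.shape[1]]
    P=np.stack([u,v,np.ones_like(u)],-1)@np.linalg.inv(K).T*d[...,None]
    return P@A.T+C
E
python3 - <<'E'
from h import *
print(arm.sense())
snap('top','t0');snap('side','s0')
for n in('top','side'):print(cam(n))
print(arm.camera_info('wrist'))
E
```

```text
total 12
drwxr-xr-x  3 agent agent 4096 Dec  7 07:04 .
drwxr-xr-x 23 root  root  4096 Dec  7 07:04 ..
drwxr-xr-x  2 agent agent 4096 Dec  7 07:04 pics
{'time': 0.0, 'qpos': array([-1.39662981,  0.43522594,  0.02497704,  1.57406326, -0.01157415,
        1.13399907, -0.07509892]), 'qvel': array([ 0.00010082,  0.00074467, -0.00102898, -0.00092821, -0.00060323,
       -0.0007939 ,  0.00098844]), 'effort': array([ 1.34552533e-04, -6.67828274e+01,  9.85719413e-01, -3.14476347e+01,
       -6.04704022e-02,  4.23990400e-02,  1.57567652e-04]), 'eef_pos': array([0.17072571, 0.60082167, 0.2914562 ]), 'orientation': array([ 2.50584517e+00,  1.89305789e+00, -1.77505611e-03]), 'contact_force': array([0.3422587 , 0.93881079, 1.00333083]), 'wrist_torque': array([-0.00888875,  0.01237799, -0.00410989]), 'width': 0.09165414673384054}
(array([[511.9480308 ,   0.        , 279.60085256],
       [  0.        , 511.9480308 , 207.18197399],
       [  0.        ,   0.        ,   1.        ]]), array([[ 0.02016635, -0.9934289 ,  0.11266031],
       [-0.99978199, -0.01942767,  0.00765078],
       [-0.00541178, 
[... 247 characters left out ...]
08475, -0.30085184,  0.28501563],
       [-0.4143796 ,  0.6507547 , -0.63624512],
       [ 0.00594026, -0.69714165, -0.7169088 ]]), array([0.06912803, 0.8937202 , 1.33024737]))
{'intrinsics': array([[313.08495666,   0.        , 276.40771115],
       [  0.        , 313.08495666, 209.55641894],
       [  0.        ,   0.        ,   1.        ]]), 'hand_eye': array([[ 9.99999278e-01, -6.54650765e-04,  1.00785207e-03,
         7.25368374e-04],
       [ 3.45172803e-04,  9.59733479e-01,  2.80911961e-01,
        -7.56516562e-02],
       [-1.15116861e-03, -2.80911410e-01,  9.59733012e-01,
        -9.28222643e-02],
       [ 0.00000000e+00,  0.00000000e+00,  0.00000000e+00,
         1.00000000e+00]])}
```

View pics/t0.png

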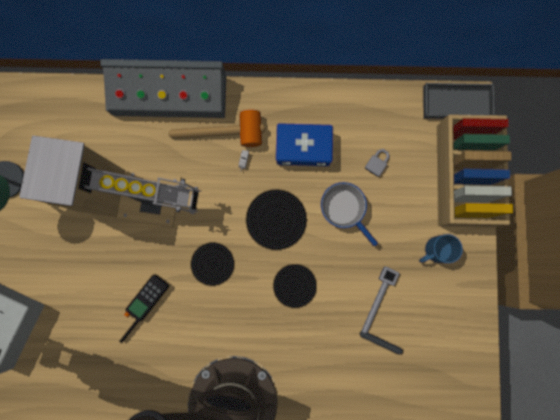

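View pics/s0.png

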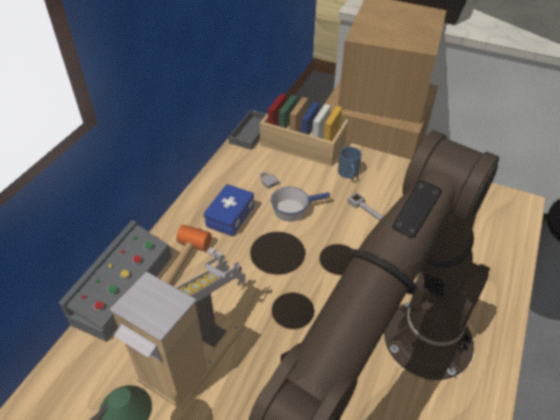

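```bash
python3 - <<'E'
from h import *
p,d,_,_=load('t0')
cv2.imwrite('pics/t0z.png',cv2.resize(p[90:300,10:290],None,fx=2.8,fy=2.8,interpolation=cv2.INTER_CUBIC))
cv2.imwrite('pics/t0d.png',cv2.resize(p[150:280,200:400],None,fx=4,fy=4,interpolation=cv2.INTER_CUBIC))
P=cloud('top',d)
for u,v in [(277,219),(213,263),(295,286),(343,206),(345,186),(370,238),(192,197),(150,190),(105,180),(120,185),(55,170),(80,150),(304,145),(25,200),(150,300),(244,160),(470,170)]: print((u,v),P[v,u].round(3))
# mats: dark pixels near z=0.004
m=((p.max(2)<45)&(np.abs(P[...,2])<.015)).astype('uint8')
m=cv2.morphologyEx(m,cv2.MORPH_CLOSE,np.ones((5,5)))
for c in cv2.findContours(m,0,2)[0]:
    if cv2.contourArea(c)>600:
        (x,y),(a,b),t=cv2.fitEllipse(c); print('mat',x,y,a,b,onz('top',x,y,.004).round(4), a*1.49/512,b*1.49/512)
E
```

```text
(277, 219) [ 0.52  -0.109 -0.   ]
(213, 263) [ 0.388  0.074 -0.004]
(295, 286) [ 0.327 -0.165  0.001]
(343, 206) [ 0.561 -0.301  0.009]
(345, 186) [ 0.615 -0.302  0.038]
(370, 238) [ 0.467 -0.373  0.047]
(192, 197) [0.561 0.116 0.144]
(150, 190) [0.566 0.207 0.224]
(105, 180) [0.581 0.304 0.275]
(120, 185) [0.573 0.273 0.254]
(55, 170) [0.591 0.395 0.343]
(80, 150) [0.638 0.34  0.346]
(304, 145) [ 0.723 -0.182  0.079]
(25, 200) [ 0.562  0.635 -0.004]
(150, 300) [0.282 0.242 0.036]
(244, 160) [ 0.688 -0.01   0.025]
(470, 170) [ 0.644 -0.615  0.163]
mat 294.5215759277344 285.5600280761719 40.510963439941406 40.86456298828125 [ 0.3287 -0.1635  0.004 ] 0.11789323344826698 0.11892226338386536
mat 212.14767456054688 263.5875549316406 40.11350631713867 40.859344482421875 [0.3866 0.0754 0.004 ] 0.11673657111823559 0.11890707671642303
mat 275.9866027832031 219.2104034423828 57.406524658203125 57.82157897949219 [ 0.5188 -0.1062  0.004 ] 0.16706195652484893 0.1682698294520378
```

```bash
sleep 1
```

```text
(no output)
```

View pics/t0z.png

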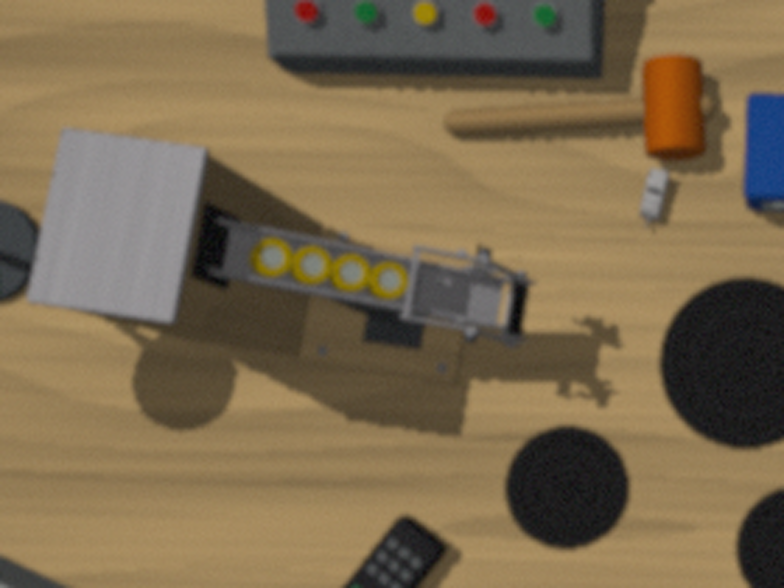

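View pics/t0d.png

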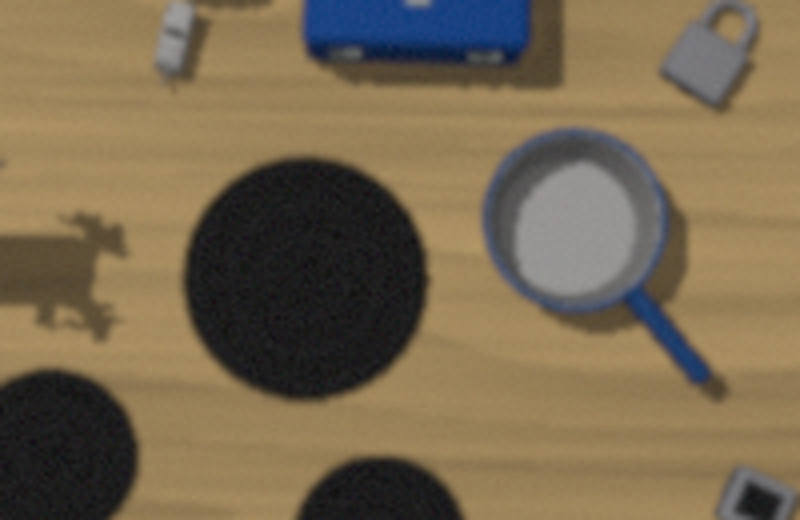

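```bash
python3 - <<'E'
from h import *
p,d,_,_=load('t0')
P=cloud('top',d); h=cv2.cvtColor(p,cv2.COLOR_BGR2HSV)
m=((h[...,0]>20)&(h[...,0]<35)&(h[...,1]>170)&(P[...,2]>.15)); m[:,:90]=0;m[:,165:]=0;m[:165]=0;m[210:]=0
print(m.sum())
# rings: hough
g=cv2.resize(p[165:210,85:170],None,fx=8,fy=8,interpolation=cv2.INTER_CUBIC)
cv2.imwrite('pics/tok.png',g)
K=m.astype('uint8')*255
# token centres from ring mask fill & circle pixel approximations (crop/2.8+offset)
c=[(271,258),(312,266),(350,273),(390,280)]
T=[]
for a,b in c:
    u=a/2.8+10;v=b/2.8+90
    w=P[int(v)-2:int(v)+3,int(u)-2:int(u)+3].reshape(-1,3); z=np.median(w[:,2]); X=onz('top',u,v,z); T.append(X); print(u,v,X.round(4))
T=np.array(T); D=T[0]-T[3]; print('spacing',np.linalg.norm(D)/3,'bearing',np.degrees(np.arctan2(D[1],D[0])),'slope',np.degrees(np.arctan2(D[2],np.hypot(*D[:2]))))
# all chute points: plane fit above ring region
# tower top corners
t=((np.abs(P[...,2]-.346)<.012)).astype('uint8'); t[:,120:]=0
cs=max(cv2.findContours(t,0,2)[0],key=cv2.contourArea); r=cv2.minAreaRect(cs)
B=np.array([onz('top',*q,.346) for q in cv2.boxPoints(r)]);print(B.round(4), np.linalg.norm(np.diff(B,axis=0),axis=1))
for i in range(3):
  e=B[i+1]-B[i];print(np.degrees(np.arctan2(e[1],e[0])))
# dish
m=((h[...,0]>100)&(h[...,0]<130)&(h[...,1]>110)).astype('uint8'); m[:, :310]=0;m[:,400:]=0;m[:175]=0;m[255:]=0
for c in cv2.findContours(m,0,2)[0]:
    if cv2.contourArea(c)>15: print(cv2.contourArea(c),cv2.boundingRect(c),cv2.minAreaRect(c))
cv2.imwrite('pics/m.png',m*255)
E
```

```text
320
106.78571428571429 182.14285714285717 [0.5765 0.2998 0.2723]
121.42857142857143 185.0 [0.5729 0.2699 0.2542]
135.0 187.5 [0.5696 0.2407 0.2393]
149.2857142857143 190.0 [0.5662 0.2091 0.2238]
spacing 0.03444262758159426 bearing 83.56219520051938 slope 27.988715783830592
[[0.5257 0.4707 0.346 ]
 [0.675  0.4553 0.346 ]
 [0.6545 0.3306 0.346 ]
 [0.5059 0.3477 0.346 ]] [0.15006595 0.12643189 0.149557  ]
-5.8684598981209835
-99.33007111497483
173.44550430122402
89.0 (356, 222, 21, 23) ((365.9268493652344, 233.1585693359375), (28.267452239990234, 4.685213088989258), 51.34019470214844)
```

```bash
python3 - <<'E'
import cv2
p=cv2.imread('pics/s0.png');cv2.imwrite('pics/s0z.png',cv2.resize(p[200:400,100:300],None,fx=3,fy=3,interpolation=cv2.INTER_CUBIC))
E
```

```text
(no output)
```

View pics/s0z.png

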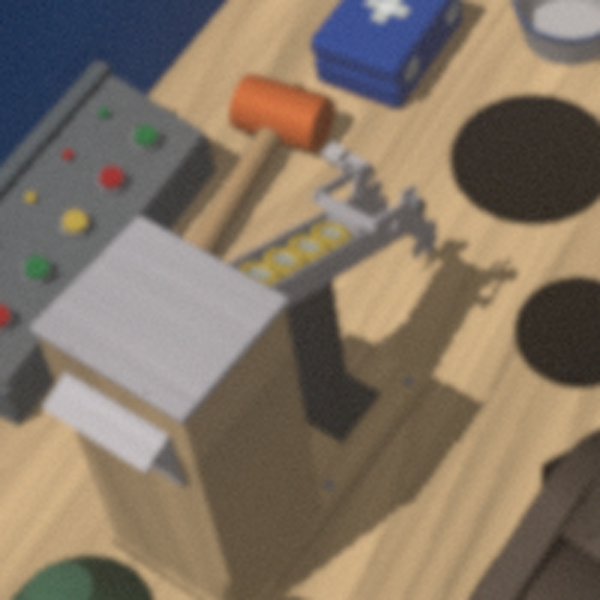

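View pics/tok.png

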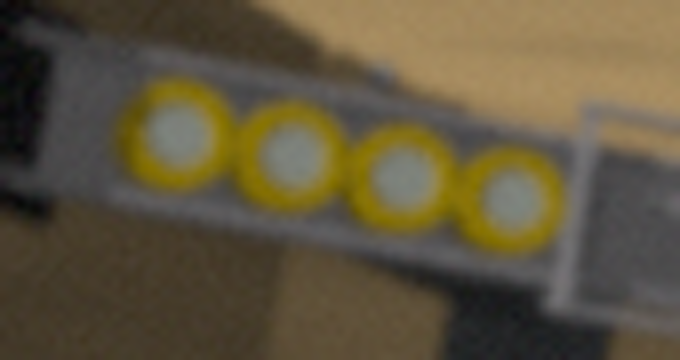

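```bash
python3 - <<'E'
from h import *
c=onz('top',343.75,205,.054); hd=onz('top',365.93,233.16,.051)
e1=onz('top',365.93+14*.6248,233.16+14*.7808,.051)
print('dish',c,'handle mask mid',hd,np.linalg.norm((hd-c)[:2]),'tip',e1,np.linalg.norm((e1-c)[:2]))
for a in(hd,e1): print(np.degrees(np.arctan2(*(c-a)[1::-1])))
u=(c-e1)[:2];u/=np.linalg.norm(u);print('u',u,'grasp',c[:2]-.105*u)
print('lip',onz('top',188.6,198,.15),'plate',onz('top',195,199.3,.14))
print('mat',onz('top',276.5,219.5,.004))
print(arm.sense()['eef_pos'])
R=Ro.from_rotvec(arm.sense()['orientation']).as_matrix();print(R.round(3))
E
```

```text
dish [ 0.55834963 -0.29734849  0.054     ] handle mask mid [ 0.48023786 -0.36046253  0.051     ] 0.10042326224026939 tip [ 0.45005553 -0.38499187  0.051     ] 0.13931609236884335
38.938088304977896
38.98355387974291
u [0.77732657 0.62909729] grasp [ 0.47673034 -0.36340371]
lip [0.55743834 0.12372213 0.15      ] plate [0.55556427 0.10841201 0.14      ]
mat [ 0.51799279 -0.10775222  0.004     ]
[0.17074908 0.60087397 0.29154563]
[[ 0.273  0.962 -0.   ]
 [ 0.962 -0.273 -0.001]
 [-0.001  0.    -1.   ]]
```

```bash
python3 -m crank '[[[0,0,0],[-60,0,-30],91],[[0,0,0],[-60,0,-30],91],[[0,0,0],[-60,0,-30],91],[[0,0,6.5],[-3,50,0],91],[[0,0,6.5],[-3,50,0],91],[[0,0,6.5],[-3,50,0],91]]' 20; python3 - <<'E'
from h import *
s=arm.sense();x=s['eef_pos'];print(s['qpos'].round(2),np.hypot(x[0],x[1]),np.degrees(np.arctan2(x[1],x[0])))
R=Ro.from_rotvec(s['orientation']).as_matrix();print(R.round(3))
E
```

```text
time: 0.85
eef_pos: [0.2573, 0.3688, 0.3758]
orientation: [2.787, 1.44, -0.007]
contact_force: [0.4, 0.7, -0.7]
width: 0.0911
[-1.23  0.08  0.17  1.85 -0.01  1.22 -0.11] 0.4497355276578536 55.09731314678692
[[ 0.579  0.816 -0.002]
 [ 0.815 -0.579 -0.006]
 [-0.006  0.002 -1.   ]]
```

```bash
python3 -m crank '[[[0,0,6.5],[-3,51,0],91],[[0,0,6.5],[-3,51,0],91],[[0,0,6.5],[-3,51,0],91],[[0,0,6.5],[-3,51,0],91],[[0,0,6.5],[-3,51,0],91],[[0,0,6.5],[-3,51,0],91],[[0,0,6.5],[-3,51,0],91],[[0,0,6.5],[-3,51,0],91]]'; python3 -m crank '[[[0,0,7],[-3,50,0],91],[[0,0,7],[-3,50,0],91],[[0,0,7],[-3,50,0],91],[[0,0,8],[-2,51,0],91],[[0,0,8],[0,51,0],91],[[0,0,8],[20,50,0],91],[[0,0,8],[30,40,0],91]]'; python3 - <<'E'
from h import *
s=arm.sense();x=s['eef_pos'];print(s['qpos'].round(2),np.hypot(x[0],x[1]),np.degrees(np.arctan2(x[1],x[0])))
R=Ro.from_rotvec(s['orientation']).as_matrix();print(R.round(3))
E
```

```text
time: 1.85
eef_pos: [0.4466, 0.0081, 0.3764]
orientation: [3.134, 0.024, -0.004]
contact_force: [1.2, 0.4, 0.4]
width: 0.0909
time: 2.72
eef_pos: [0.3492, -0.3423, 0.3788]
orientation: [2.797, -1.42, 0.004]
contact_force: [0.0, 0.6, 0.2]
width: 0.0909
[-0.21  0.19  1.06  1.81 -0.17  1.24 -0.04] 0.48900097284065863 -44.42732457547142
[[ 0.59  -0.807 -0.   ]
 [-0.807 -0.59  -0.006]
 [ 0.004  0.003 -1.   ]]
```

```bash
python3 -m crank '[[[0,0,-2.8],[46,-46,45],91],[[0,0,0],[42,-48,45],91],[[0,0,0],[0,0,30],91],[[0,0,0],[0,0,0],91]]'; python3 - <<'E'
from h import *
s=arm.sense();print(s['qpos'].round(2),s['eef_pos'])
R=Ro.from_rotvec(s['orientation']).as_matrix();print(R.round(3))
p,d=snap('wrist','w1')
E
```

```text
time: 3.22
eef_pos: [0.4557, -0.3578, 0.2716]
orientation: [2.824, -1.361, 0.005]
contact_force: [-0.3, 0.0, -0.3]
width: 0.0911
[-0.06  0.49  0.93  1.77 -0.43  1.1   0.11] [ 0.45570938 -0.35778644  0.27159428]
[[ 0.623 -0.782 -0.   ]
 [-0.782 -0.623 -0.008]
 [ 0.006  0.005 -1.   ]]
```

View pics/w1.png

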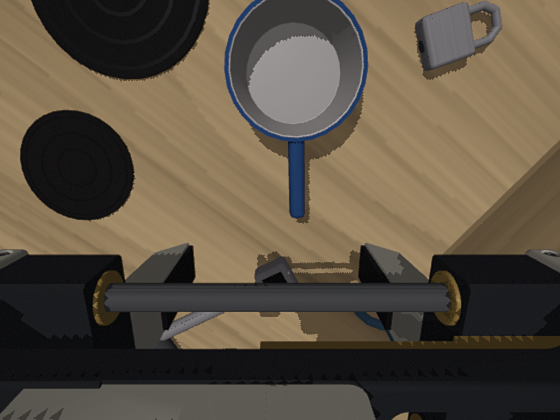

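```bash
python3 - <<'E'
from h import *
p,d,pos,o=load('w1'); h=cv2.cvtColor(p,cv2.COLOR_BGR2HSV)
m=((h[...,0]>100)&(h[...,0]<130)&(h[...,1]>130)).astype('uint8'); m[:,:200]=0;m[:,400:]=0;m[225:]=0
hm=m.copy();hm[:146]=0
ys,xs=np.nonzero(hm); f=np.polyfit(ys,xs,1); print(xs.min(),xs.max(),ys.max(),f)
a=onz('wrist',np.polyval(f,150),150,.051,pos,o);b=onz('wrist',np.polyval(f,ys.max()),ys.max(),.051,pos,o)
u=(a-b)[:2];u/=np.linalg.norm(u);print('tip',b,'bearing',np.degrees(np.arctan2(u[1],u[0])),'grasp',b[:2]+.041*u,'centre',b[:2]+.146*u)
rm=m.copy();rm[140:]=0
c=max(cv2.findContours(rm,0,2)[0],key=cv2.contourArea)
q=c[:,0].astype(float); q=q[q[:,1]>3]
W=np.array([onz('wrist',*t,.054,pos,o)[:2] for t in q]); 
A=np.c_[2*W,np.ones(len(W))];s=np.linalg.lstsq(A,(W**2).sum(1),rcond=None)[0];print('rim',s[:2],np.sqrt(s[2]+s[:2]@s[:2]))
P=cloud('wrist',d,pos,o); print(P[180,296],P[70,296],P[30,130])
R=Ro.from_rotvec(arm.sense()['orientation']).as_matrix()
g=np.r_[b[:2]+.041*u,0.041+.047]; print('grasp delta tool mm',R.T@(g-arm.sense()['eef_pos'])*1000)
E
```

```text
288 303 217 [1.36288870e-02 2.93816166e+02]
tip [ 0.45064112 -0.39019013  0.051     ] bearing 40.30772952900849 grasp [ 0.48190695 -0.36366753] centre [ 0.56197796 -0.2957438 ]
rim [ 0.56062765 -0.29775693] 0.0634560366047765
[ 0.48062431 -0.36435853  0.05147126] [ 0.56650493 -0.29746593  0.00459872] [ 0.48992788 -0.14121332  0.005279  ]
grasp delta tool mm [ 18.75404999 -17.06671826 185.11924885]
```

```bash
python3 -m crank '[[[0,0,-1.8],[19,-17,40],91],[[0,0,0],[0,0,50],91],[[0,0,0],[0,0,40],91],[[0,0,0],[0,0,0],91]]'; python3 - <<'E'
from h import *
s=arm.sense();R=Ro.from_rotvec(s['orientation']).as_matrix();print(R.round(4))
g=np.r_[0.482,-.364,0.041+.047]; print('grasp delta tool mm',R.T@(g-s['eef_pos'])*1000)
snap('wrist','w2')
E
```

```text
time: 3.78
eef_pos: [0.486, -0.3657, 0.1488]
orientation: [2.847, -1.313, 0.028]
contact_force: [-0.8, -0.3, 0.7]
width: 0.091
[[ 0.6491 -0.7606  0.0139]
 [-0.7605 -0.6492 -0.0132]
 [ 0.0191 -0.002  -0.9998]]
grasp delta tool mm [-5.04573422  2.08400799 60.68812524]
```

View pics/w2.png

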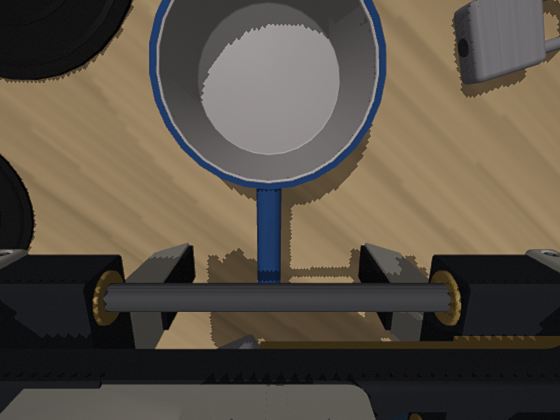

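```bash
python3 -m crank '[[[0,-1.1,0],[-4,2,20],91],[[0,0,0],[0,0,20],91],[[0,0,0],[0,0,16],91],[[0,0,0],[0,0,3],91]]'; python3 - <<'E'
from h import *
s=arm.sense();R=Ro.from_rotvec(s['orientation']).as_matrix();print(R.round(4))
g=np.r_[0.482,-.364,0.041+.047]; print('grasp delta tool mm',R.T@(g-s['eef_pos'])*1000)
E
```

```text
time: 4.32
eef_pos: [0.4851, -0.367, 0.0936]
orientation: [-2.852, 1.315, -0.017]
contact_force: [0.1, 0.5, 0.5]
width: 0.0911
[[ 0.6493 -0.7605  0.0103]
 [-0.7605 -0.6494 -0.0034]
 [ 0.0092 -0.0056 -0.9999]]
grasp delta tool mm [-4.36003786  0.47335829  5.57738373]
```

```bash
python3 -m crank '[[[0.3,-0.5,0],[-4,0.5,5.5],91],[[0,0,0],[0,0,0],91]]'; python3 - <<'E'
from h import *
s=arm.sense();R=Ro.from_rotvec(s['orientation']).as_matrix();print(R.round(4))
g=np.r_[0.482,-.364,0.041+.047]; print('grasp delta tool mm',R.T@(g-s['eef_pos'])*1000)
E
```

```text
time: 4.58
eef_pos: [0.4819, -0.3642, 0.0877]
orientation: [-2.844, 1.311, -0.007]
contact_force: [-0.3, 0.5, 0.5]
width: 0.0908
[[ 6.492e-01 -7.605e-01  8.100e-03]
 [-7.606e-01 -6.492e-01  7.400e-03]
 [-3.000e-04 -1.100e-02 -9.999e-01]]
grasp delta tool mm [-0.11132474 -0.23167332 -0.31785189]
```

```bash
python3 -m crank '[[[-0.6,0,0],[0,0,0],60],[[0,0,0],[0,0,0],30],[[0,0,0],[0,0,0],10],[[0,0,0],[0,0,0],10],[[0,0,0],[0,0,0],10],[[0,0,0],[0,0,0],10]]' 50; python3 - <<'E'
from h import *
s=arm.sense();R=Ro.from_rotvec(s['orientation']).as_matrix();print(R.round(4),s['contact_force'],s['width'])
E
```

```text
time: 5.32
eef_pos: [0.4825, -0.3646, 0.0888]
orientation: [2.853, -1.315, 0.002]
contact_force: [0.3, 0.1, -0.5]
width: 0.0357
[[ 6.495e-01 -7.604e-01  1.200e-03]
 [-7.604e-01 -6.495e-01 -1.000e-03]
 [ 1.500e-03 -3.000e-04 -1.000e+00]] [ 0.34847849  0.13389416 -0.51645717] 0.03569066141673764
```

```bash
python3 -m crank '[[[0,0,0],[0,0,0],8],[[0,0,0],[0,0,0],8],[[0,0,0],[0,0,0],8],[[0,0,0],[0,0,0],8]]' 50; python3 - <<'E'
from h import *
s=arm.sense();R=Ro.from_rotvec(s['orientation']).as_matrix();print(R.round(4),s['contact_force'],s['wrist_torque'],s['width'])
E
```

```text
time: 5.82
eef_pos: [0.4825, -0.3646, 0.0888]
orientation: [2.853, -1.315, 0.002]
contact_force: [0.0, -0.3, 1.3]
width: 0.0159
[[ 6.493e-01 -7.606e-01  1.300e-03]
 [-7.606e-01 -6.493e-01 -9.000e-04]
 [ 1.500e-03 -4.000e-04 -1.000e+00]] [ 0.01506011 -0.32872124  1.30666353] [-0.05166628  0.08678533 -0.05381542] 0.015855656693798105
```

```bash
python3 -m crank '[[[0,0,0],[0,0,-12],8],[[0,0,0],[0,0,-30],8],[[0,0,0],[0,0,-40],8],[[0,0,0],[0,0,-40],8],[[0,0,0],[0,0,0],8]]' 50; python3 - <<'E'
from h import *
s=arm.sense();R=Ro.from_rotvec(s['orientation']).as_matrix();print(R.round(4),s['contact_force'],s['wrist_torque'],s['width'])
snap('wrist','w3')
E
```

```text
time: 6.45
eef_pos: [0.4813, -0.3647, 0.2163]
orientation: [2.851, -1.316, -0.0]
contact_force: [-0.8, -0.2, -3.1]
width: 0.0156
[[ 6.486e-01 -7.611e-01 -7.000e-04]
 [-7.611e-01 -6.486e-01 -8.000e-04]
 [ 2.000e-04  1.000e-03 -1.000e+00]] [-0.83234271 -0.2368125  -3.10951526] [-0.24634486  0.2581041  -0.03051769] 0.015569871043407613
```

View pics/w3.png

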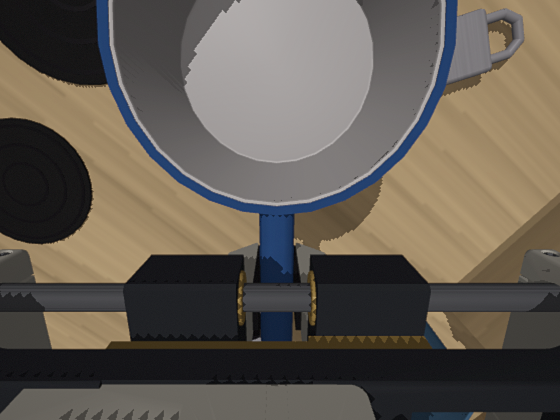

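```bash
python3 -m crank '[[[0,0,-7],[-29,-35,0],8],[[0,0,-7],[-24,-38,0],8],[[0,0,-7],[-20,-41,0],8],[[0,0,-7],[-14,-43,0],8],[[0,0,-7],[-9,-43,0],8],[[0,0,-4],[-4,-25,0],8],[[0,0,0],[0,0,0],8]]' 50; python3 - <<'E'
from h import *
s=arm.sense();R=Ro.from_rotvec(s['orientation']).as_matrix();print(R.round(4),s['qpos'].round(2),s['contact_force'],s['wrist_torque'],s['width'])
snap('wrist','w4');snap('side','s4');snap('top','t4')
def tile():
    a=cv2.imread('pics/w4.png');b=cv2.imread('pics/s4.png')[180:390,60:340];c=cv2.imread('pics/t4.png')[100:310,60:340]
    cv2.imwrite('pics/w4b.png',np.vstack([cv2.resize(b,(560,420)),cv2.resize(c,(560,420))])[:840])
    cv2.imwrite('pics/c4.png',cv2.resize(np.hstack([cv2.resize(b,(400,300)),cv2.resize(c,(400,300))]),(800,300)))
tile()
E
```

```text
time: 7.38
eef_pos: [0.5169, -0.1068, 0.2078]
orientation: [-3.13, 0.253, 0.024]
contact_force: [0.1, -1.0, -1.7]
width: 0.0155
[[ 0.9869 -0.1607 -0.0152]
 [-0.1607 -0.987   0.0024]
 [-0.0154  0.     -0.9999]] [-0.41  0.44  0.7   1.94 -0.35  0.9   0.31] [ 0.1480116  -0.97810058 -1.67528848] [-0.31785855  0.08692966 -0.08092968] 0.015504244003065604
```

View pics/w4.png

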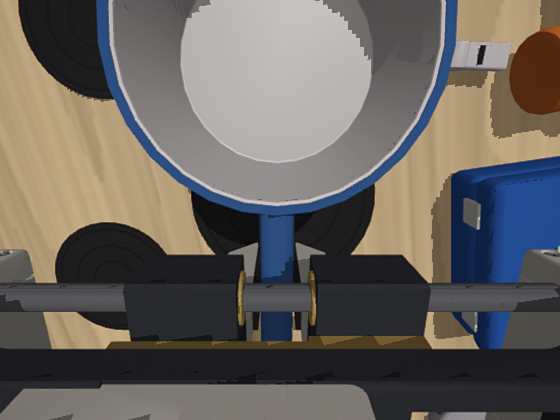

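View pics/c4.png

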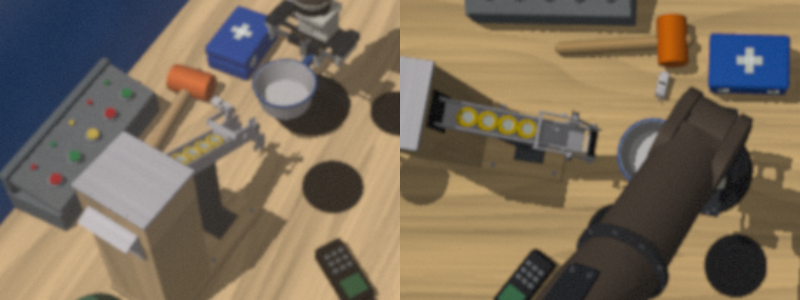

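```bash
python3 - <<'E'
from h import *
p,d,pos,o=load('w4'); h=cv2.cvtColor(p,cv2.COLOR_BGR2HSV)
m=((h[...,0]>100)&(h[...,0]<130)&(h[...,1]>130)).astype('uint8'); m[:,:90]=0;m[:,460:]=0;m[210:]=0
# outer edge: lowest? per row outermost
pts=[]
for v in range(20,190,4):
    xs=np.nonzero(m[v,:])[0]
    for u in (xs[xs<276].min() if (xs<276).any() else None,):
        if u is not None: pts.append((u,v))
    r=xs[(xs>276)&(xs<452)]
    if v>40 and len(r): pts.append((r.max()+1,v))
K,A,C=cam('wrist',pos,o); H=np.array(arm.camera_info('wrist')['hand_eye'])
W=[]
for u,v in pts:
    dd=H[:3,:3]@np.linalg.solve(K,[u,v,1.]); t=(0.0348-H[2,3])/dd[2]; W.append((H[:3,3]+t*dd)[:2])
W=np.array(W);A=np.c_[2*W,np.ones(len(W))];s=np.linalg.lstsq(A,(W**2).sum(1),rcond=None)[0];print('rim tool mm',s[:2]*1000,np.sqrt(s[2]+s[:2]@s[:2])*1000, (np.hypot(*(W-s[:2]).T)*1000).round(1))
R=Ro.from_rotvec(o).as_matrix()
e=np.array([np.cos(np.radians(83.5)),np.sin(np.radians(83.5))]); lip=np.array([.557,.124])
# desired R
b=np.radians(-6.5);X=np.array([np.cos(b),np.sin(b),0]);Z=np.array([0,0,-1.]);Rd=np.c_[X,np.cross(Z,X),Z]
for L in (.117,):
    c=lip-L*e; t=np.r_[c,0]-Rd@np.r_[s[:2],0]; t[2]=.170
    print('tcp target',t,'delta tool',R.T@(t-arm.sense()['eef_pos'])*1000,'turn',np.degrees(Ro.from_matrix(R.T@Rd).as_rotvec()))
E
```

```text
rim tool mm [   0.40532137 -103.00701884] 65.38972280628522 [65.3 65.4 65.5 65.6 65.7 65.5 65.7 64.5 65.6 64.7 65.5 65.  65.4 65.3
 65.3 65.2 65.3 65.2 65.7 65.6 65.3 65.6 65.4 65.6 65.5 65.7 65.6 65.9
 65.8 65.6 65.6 65.5 65.8 65.3 65.  65.2 65.3 65.1 65.2 65.5 65.2 65.4
 65.2 65.5 65.3 65.6 65.4 65.7 65.3 65.5 65.1 65.3 65.  65.2 65.  65.2
 65.  65.2 65.4 65.3 65.5 65.4 65.4 65.6 65.3 65.5 65.3 65.5 65.1 65.3
 65.2 65.4 65.2 65.4 65.5 65.7 65.4 66.1 65.4 65.8]
tcp target [ 0.53169178 -0.0945469   0.17      ] delta tool [ 12.75841687 -17.96341718  38.26830124] turn [-0.01979815  0.88132506 -2.74942453]
```

```bash
python3 -m crank '[[[0,0.9,-2.7],[13,-10,20],8],[[0,0,0],[0,-8,18],8],[[0,0,0],[0,0,0],8],[[0,0,0],[0,0,0],8]]' 50; cat > pose.py <<'E'
from h import *
s=arm.sense();R=Ro.from_rotvec(s['orientation']).as_matrix()
b=np.radians(-6.5);X=np.array([np.cos(b),np.sin(b),0]);Z=np.array([0,0,-1.]);Rd=np.c_[X,np.cross(Z,X),Z]
e=np.array([np.cos(np.radians(83.5)),np.sin(np.radians(83.5))]);lip=np.array([.557,.124])
c=(s['eef_pos']+R@np.array([.0004,-.103,.0348]));q=c[:2]-lip
print('t',s['time'],'pos',s['eef_pos'].round(4),'turn',np.degrees(Ro.from_matrix(R.T@Rd).as_rotvec()).round(2))
print('dish front rim along chute mm',1000*(q@e)+64,'lat',1000*(q@np.array([e[1],-e[0]])),'rim below lip mm',150-1000*c[2])
print('push N',s['contact_force'][:2]@e, s['contact_force'].round(1),'w',s['width'])
E
python3 pose.py; python3 -c "
from h import *
snap('side','s5');snap('top','t5')
b=cv2.imread('pics/s5.png')[200:350,160:360];c=cv2.imread('pics/t5.png')[130:280,110:310]
cv2.imwrite('pics/c5.png',np.hstack([cv2.resize(b,(400,300),interpolation=2),cv2.resize(c,(400,300),interpolation=2)]))"
```

```text
time: 8.02
eef_pos: [0.5318, -0.101, 0.17]
orientation: [3.13, -0.205, 0.005]
contact_force: [0.1, -0.1, -1.5]
width: 0.0156
t 8.025 pos [ 0.5318 -0.101   0.17  ] turn [ 0.26 -0.19 -1.  ]
dish front rim along chute mm -59.562212894731815 lat 2.689144308822614 rim below lip mm 15.308190887739272
push N -0.06279812772043704 [ 0.1 -0.1 -1.5] w 0.01556054197557861
```

View pics/c5.png

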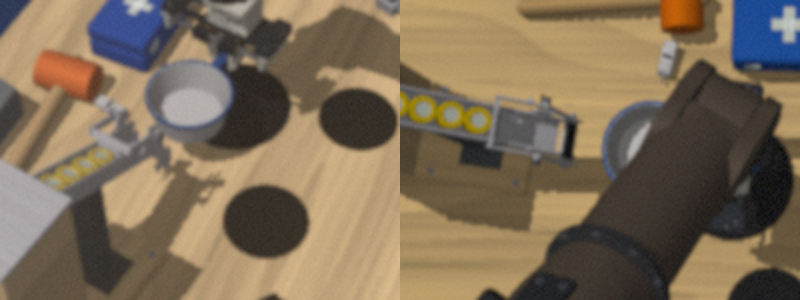

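```bash
python3 -m crank '[[[0,0,-1],[-2.5,-15,0],8],[[0,0,0],[0,-12,0],8],[[0,0,0],[0,-5,0],8],[[0,0,0],[0,0,0],8]]' 50;python3 pose.py; 
```

```text
time: 8.62
eef_pos: [0.5338, -0.0655, 0.171]
orientation: [3.133, -0.173, 0.008]
contact_force: [0.4, 0.2, -1.6]
width: 0.0155
t 8.625 pos [ 0.5338 -0.0655  0.171 ] turn [ 0.18 -0.3   0.17]
dish front rim along chute mm -23.994684388498385 lat -1.3532338208272092 rim below lip mm 14.109044800060843
push N 0.23871904056389653 [ 0.4  0.2 -1.6] w 0.015509487352632323
```

```bash
python3 -m crank '[[[0,0,0],[1,-4,0],8],[[0,0,0],[0,-4,0],8]]' 50;python3 pose.py; python3 -m crank '[[[0,0,0],[0,-4,0],8],[[0,0,0],[0,-4,0],8]]' 50;python3 pose.py
```

```text
time: 8.88
eef_pos: [0.5358, -0.0578, 0.1711]
orientation: [3.133, -0.175, 0.008]
contact_force: [-0.2, 0.4, -1.3]
width: 0.016
t 8.875 pos [ 0.5358 -0.0578  0.1711] turn [ 0.2  -0.32  0.12]
dish front rim along chute mm -16.114912395605174 lat -0.13657885991285829 rim below lip mm 14.066440147530926
push N 0.3892466639303012 [-0.2  0.4 -1.3] w 0.015955754666716157
time: 9.12
eef_pos: [0.5365, -0.0504, 0.171]
orientation: [3.132, -0.176, 0.008]
contact_force: [-0.4, -4.9, -3.2]
width: 0.0159
t 9.125 pos [ 0.5365 -0.0504  0.171 ] turn [ 0.27 -0.31  0.06]
dish front rim along chute mm -8.729386357226232 lat -0.1759679795109566 rim below lip mm 14.308577897227934
push N -4.936520091206965 [-0.4 -4.9 -3.2] w 0.015869192673815345
```

```bash
python3 -m crank '[[[0,0,0],[0,-5,0],8],[[0,0,0],[0,-5,0],8],[[0,0,0],[0,-5,0],8]]' 50;python3 pose.py; python3 -m crank '[[[0,0,0],[0,-5,0],8],[[0,0,0],[0,-4,0],8]]' 50;python3 pose.py
```

```text
time: 9.5
eef_pos: [0.5372, -0.0382, 0.1704]
orientation: [3.127, -0.181, 0.006]
contact_force: [-0.8, -5.6, -3.0]
width: 0.0158
t 9.5 pos [ 0.5372 -0.0382  0.1704] turn [ 0.54 -0.26 -0.14]
dish front rim along chute mm 3.2728405067760136 lat -0.47935597172659006 rim below lip mm 15.349566307910749
push N -5.70208966633701 [-0.8 -5.6 -3. ] w 0.015766113625705163
time: 9.75
eef_pos: [0.5377, -0.0313, 0.17]
orientation: [3.123, -0.185, 0.005]
contact_force: [-0.5, -6.1, -3.4]
width: 0.0159
t 9.75 pos [ 0.5377 -0.0313  0.17  ] turn [ 0.73 -0.24 -0.29]
dish front rim along chute mm 10.112246527342826 lat -0.4918352124670575 rim below lip mm 16.09157018871852
push N -6.12582479007332 [-0.5 -6.1 -3.4] w 0.015902726305425354
```

```bash
python3 -m crank '[[[0.7,-0.2,0],[0.4,-4,-0.5],8],[[0,0,0],[0,-4,0],8]]' 50;python3 pose.py; python3 -m crank '[[[0,0,0],[0,-3,0],8]]' 50;python3 pose.py
```

```text
time: 10.0
eef_pos: [0.5383, -0.0257, 0.17]
orientation: [3.132, -0.19, -0.001]
contact_force: [-0.3, -6.2, -3.3]
width: 0.0156
t 10.0 pos [ 0.5383 -0.0257  0.17  ] turn [ 0.23  0.01 -0.43]
dish front rim along chute mm 16.040862248421668 lat -0.46215581140660034 rim below lip mm 15.251709929337238
push N -6.176006555892748 [-0.3 -6.2 -3.3] w 0.015602943169876728
time: 10.12
eef_pos: [0.5384, -0.0239, 0.1698]
orientation: [3.13, -0.192, -0.001]
contact_force: [-0.4, -7.2, -2.3]
width: 0.0156
t 10.125 pos [ 0.5384 -0.0239  0.1698] turn [ 0.34  0.02 -0.5 ]
dish front rim along chute mm 17.774069346668526 lat -0.44380991803352443 rim below lip mm 15.57416155122121
push N -7.171509767338842 [-0.4 -7.2 -2.3] w 0.015617368892388173
```

```bash
python3 -m crank '[[[0,0,-0.3],[0,-3.5,0],8]]' 50;python3 pose.py;python3 -m crank '[[[0,0,0],[0,-3,0],8]]' 50;python3 pose.py;  python3 -c "
from h import *
snap('side','s6');snap('wrist','w6')
b=cv2.imread('pics/s6.png')[200:350,160:360]
cv2.imwrite('pics/c6.png',np.hstack([cv2.resize(b,(400,300),interpolation=2),cv2.resize(cv2.imread('pics/w6.png'),(400,300))]))"
```

```text
time: 10.25
eef_pos: [0.5387, -0.0218, 0.1698]
orientation: [3.128, -0.186, -0.001]
contact_force: [-0.8, -6.2, -2.5]
width: 0.0157
t 10.25 pos [ 0.5387 -0.0218  0.1698] turn [ 0.44  0.   -0.31]
dish front rim along chute mm 19.79915091527583 lat -0.6959599356088945 rim below lip mm 15.757469258666816
push N -6.229089806632564 [-0.8 -6.2 -2.5] w 0.015715841228802926
time: 10.38
eef_pos: [0.5391, -0.0202, 0.1699]
orientation: [3.127, -0.188, 0.0]
contact_force: [-1.2, -6.5, 0.5]
width: 0.0158
t 10.375 pos [ 0.5391 -0.0202  0.1699] turn [ 0.53 -0.03 -0.4 ]
dish front rim along chute mm 21.40112539705717 lat -0.3717669619401805 rim below lip mm 15.848500650314605
push N -6.589736123723343 [-1.2 -6.5  0.5] w 0.01580221335684823
```

View pics/c6.png

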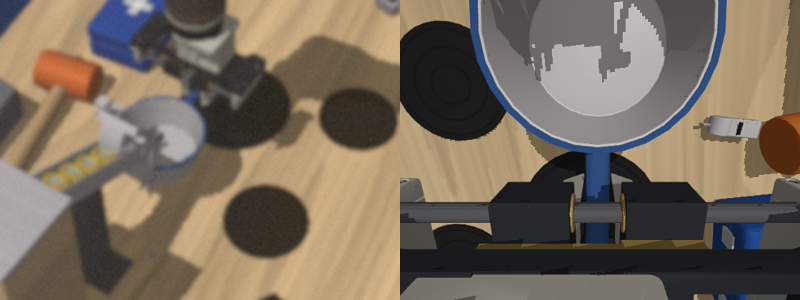

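```bash
python3 -m crank '[[[0.3,0,-0.2],[0,-2.5,0],8]]' 50;python3 pose.py;python3 -m crank '[[[0,0,0],[0,-2.5,0],8]]' 50;python3 pose.py; python3 -c "
from h import *
snap('side','s7');snap('wrist','w7')
b=cv2.imread('pics/s7.png')[200:350,160:360]
cv2.imwrite('pics/c7.png',np.hstack([cv2.resize(b,(400,300),interpolation=2),cv2.resize(cv2.imread('pics/w7.png'),(400,300))]))"
```

```text
time: 10.6
eef_pos: [0.5393, -0.0189, 0.17]
orientation: [3.13, -0.185, 0.001]
contact_force: [-0.2, -6.4, -1.6]
width: 0.0157
t 10.6 pos [ 0.5393 -0.0189  0.17  ] turn [ 0.33 -0.05 -0.28]
dish front rim along chute mm 22.78965576769339 lat -0.4602622669301432 rim below lip mm 15.408957174575932
push N -6.406415133611959 [-0.2 -6.4 -1.6] w 0.01570092151225089
time: 10.72
eef_pos: [0.5393, -0.0181, 0.1699]
orientation: [3.128, -0.188, 0.001]
contact_force: [0.0, -8.3, -4.7]
width: 0.0154
t 10.725 pos [ 0.5393 -0.0181  0.1699] turn [ 0.44 -0.05 -0.38]
dish front rim along chute mm 23.566111488740937 lat -0.41397707136479234 rim below lip mm 15.734566173294866
push N -8.260988613398643 [ 0.  -8.3 -4.7] w 0.015409520263131379
```

View pics/c7.png

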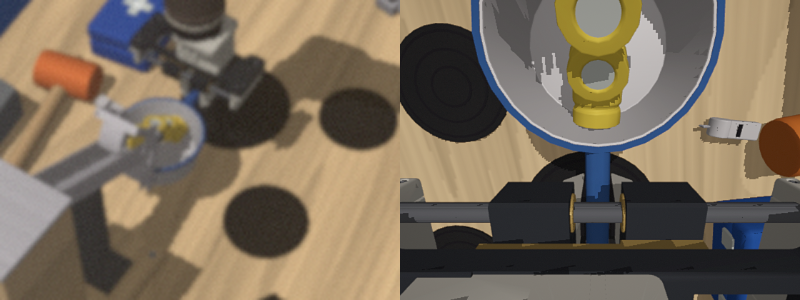

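Tokens are pouring in: three rings show in the wrist crop at about (600,10), (598,75) and (597,115). I'll hold the plate without pushing further.

```bash
python3 -m crank '[[[0,0,0],[0,-1,0],8],[[0,0,0],[0,-1,0],8]]' 50;python3 pose.py; python3 -c "
from h import *
snap('side','s8');snap('wrist','w8')
b=cv2.imread('pics/s8.png')[200:350,160:360]
cv2.imwrite('pics/c8.png',np.hstack([cv2.resize(b,(400,300),interpolation=2),cv2.resize(cv2.imread('pics/w8.png'),(400,300))]))"
```

```text
time: 11.08
eef_pos: [0.5386, -0.0186, 0.1691]
orientation: [3.124, -0.192, -0.002]
contact_force: [-0.6, -5.2, -4.8]
width: 0.0158
t 11.075 pos [ 0.5386 -0.0186  0.1691] turn [ 0.68  0.02 -0.53]
dish front rim along chute mm 22.80859079852344 lat -0.8138884644147594 rim below lip mm 16.885038024887194
push N -5.256449550565923 [-0.6 -5.2 -4.8] w 0.015767013175082202
```

View pics/c8.png

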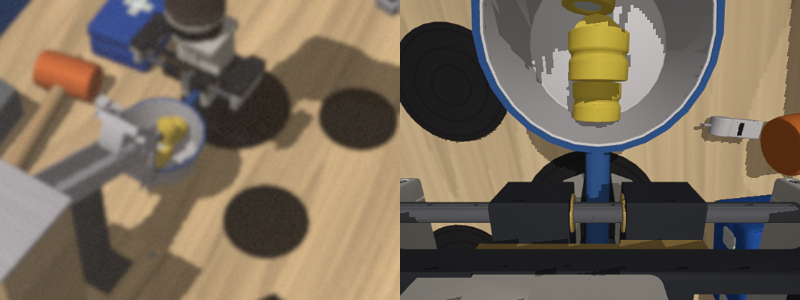

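```bash
python3 -m crank '[[[0.3,0,-0.2],[0,-2.5,0],8],[[0,0,0],[0,-2.5,0],8]]' 50;python3 pose.py; python3 -c "
from h import *
snap('side','s9');snap('wrist','w9');snap('top','t9')
b=cv2.imread('pics/s9.png')[230:320,190:310]
c=cv2.imread('pics/t9.png')[160:235,100:200]
cv2.imwrite('pics/c9.png',np.vstack([np.hstack([cv2.resize(b,(400,300),interpolation=2),cv2.resize(c,(400,300),interpolation=2)]),np.hstack([cv2.resize(cv2.imread('pics/w9.png'),(400,300)),np.zeros((300,400,3),'uint8')])]))"
```

```text
time: 11.42
eef_pos: [0.5386, -0.0165, 0.1686]
orientation: [3.125, -0.192, -0.002]
contact_force: [0.0, -6.0, -3.8]
width: 0.0157
t 11.425 pos [ 0.5386 -0.0165  0.1686] turn [ 0.61  0.03 -0.52]
dish front rim along chute mm 24.986875094155963 lat -1.0503299504619072 rim below lip mm 17.254874906605806
push N -5.939543066131087 [ 0.  -6.  -3.8] w 0.01569614442387422
```

View pics/c9.png

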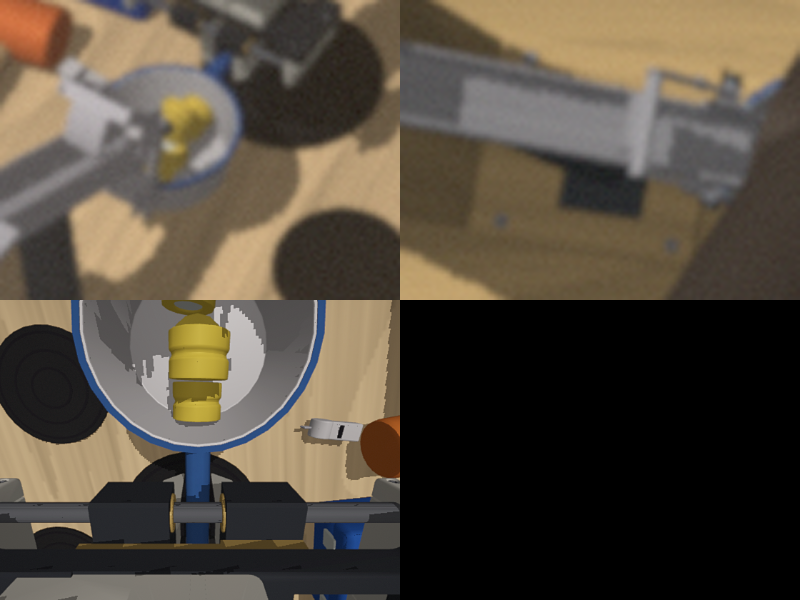

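```bash
python3 -c "
from h import *
p,d,pos,o=load('w9')
cv2.imwrite('pics/c10.png',cv2.resize(p[:200,90:470],None,fx=2,fy=2,interpolation=2))
P=cloud('wrist',d,pos,o)
h=cv2.cvtColor(p,cv2.COLOR_BGR2HSV);m=(h[...,0]>20)&(h[...,0]<35)&(h[...,1]>150);m[200:]=0
for v in range(0,180,12):
  us=np.nonzero(m[v])[0]
  if len(us): u=int(np.median(us)); print(v,us.min(),us.max(),P[v,u].round(3))
p,d,_,_=load('s9');P=cloud('side',d);h=cv2.cvtColor(p,cv2.COLOR_BGR2HSV);m=(h[...,0]>20)&(h[...,0]<35)&(h[...,1]>150)
m[:240]=0;m[300:]=0;m[:,:220]=0;m[:,270:]=0
vs,us=np.nonzero(m)
for v in np.unique(vs)[::2]:
  k=us[vs==v];print('side',v,k.min(),k.max(),P[v,int(np.median(k))].round(3))
"
```

```text
0 227 300 [0.548 0.107 0.111]
12 234 298 [0.543 0.108 0.092]
24 258 294 [0.553 0.098 0.107]
36 246 305 [0.551 0.086 0.143]
48 236 321 [0.552 0.082 0.141]
60 236 320 [0.551 0.079 0.142]
72 239 318 [0.551 0.075 0.14 ]
84 237 318 [0.55  0.071 0.141]
96 237 319 [0.55  0.067 0.142]
108 237 317 [0.549 0.063 0.142]
120 242 309 [0.548 0.059 0.117]
132 242 308 [0.547 0.053 0.118]
144 244 305 [0.546 0.048 0.116]
156 243 307 [0.546 0.043 0.118]
168 249 303 [0.545 0.038 0.118]
side 260 247 247 [0.546 0.045 0.12 ]
side 262 241 250 [0.541 0.066 0.137]
side 264 242 251 [0.537 0.074 0.139]
side 266 242 248 [0.537 0.075 0.132]
side 268 243 243 [0.537 0.087 0.137]
```

View pics/c10.png

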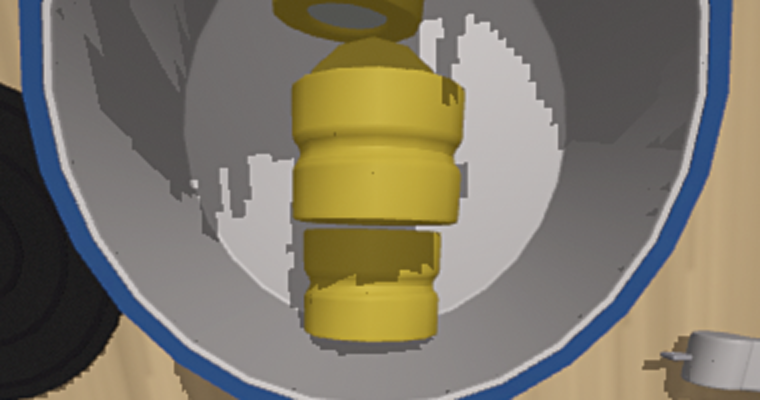

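```bash
python3 -m crank '[[[0.3,0,-0.2],[0,3,0],8],[[0,0,0],[0,5,0],8],[[0,0,0],[0,7,0],8],[[0,0,0],[0,9,0],8],[[0,0,0],[0,10,0],8],[[0,0,0],[0,10,0],8],[[0,0,0],[0,8,0],8],[[0,0,0],[0,4,0],8]]' 50;python3 pose.py; python3 -c "
from h import *
snap('wrist','w11')
p,d,pos,o=load('w11')
cv2.imwrite('pics/c11.png',cv2.resize(p[:200,90:470],None,fx=2,fy=2,interpolation=2))
"
```

```text
time: 12.58
eef_pos: [0.5313, -0.0767, 0.1687]
orientation: [3.127, -0.19, -0.001]
contact_force: [0.8, -0.3, -2.6]
width: 0.0158
t 12.575 pos [ 0.5313 -0.0767  0.1687] turn [ 0.49  0.01 -0.45]
dish front rim along chute mm -35.58386066282877 lat -1.5749954370806076 rim below lip mm 16.96740813356115
push N -0.20449601596162742 [ 0.8 -0.3 -2.6] w 0.015773928728217257
```

View pics/c11.png

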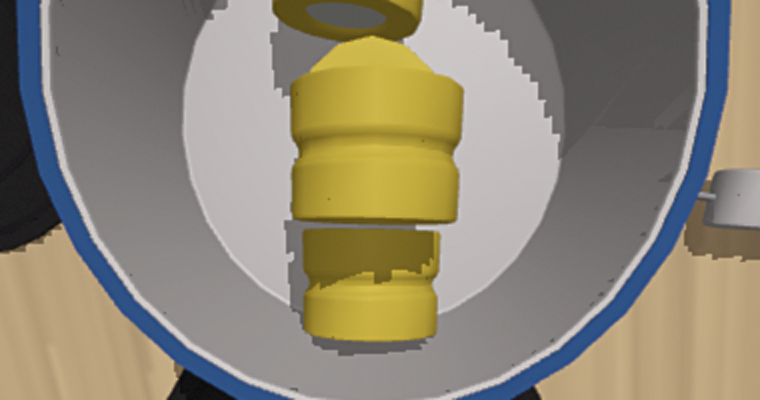

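```bash
python3 -m crank '[[[0.4,0,-0.4],[-1,6,0],8],[[0,0,0],[-1,12,0],8],[[0,0,0],[-2,18,0],8],[[0,0,0],[-2,20,0],8],[[0,0,0],[-2,20,0],8],[[0,0,0],[-2,20,0],8],[[0,0,0],[-1,14,0],8],[[0,0,0],[-1,8,0],8]]' 50; python3 -m crank '[[[0,0,0],[0,4,3],8],[[0,0,0],[0,0,8],8],[[0,0,0],[0,0,12],8],[[0,0,0],[0,0,12],8],[[0,0,0],[0,0,10],8],[[0,0,0],[0,0,6],8],[[0,0,0],[0,0,0],8]]' 50; cat > pl.py <<'E'
from h import *
s=arm.sense();R=Ro.from_rotvec(s['orientation']).as_matrix();c=s['eef_pos']+R@np.array([.0004,-.103,.0888])
print('centre underside',c.round(4),'delta tool mm',(R.T@(np.array([.518,-.107,.004])-c)*1000).round(1),'R row z',R[2].round(4),s['contact_force'].round(1))
E
python3 pl.py; python3 -c "
from h import *
snap('side','s12');snap('wrist','w12')
b=cv2.imread('pics/s12.png')[160:310,190:390]
cv2.imwrite('pics/c12.png',np.hstack([cv2.resize(b,(400,300),interpolation=2),cv2.resize(cv2.imread('pics/w12.png'),(400,300))]))"
```

```text
time: 13.62
eef_pos: [0.5032, -0.202, 0.1691]
orientation: [3.134, -0.182, 0.0]
contact_force: [-0.6, 0.5, -2.3]
width: 0.0158
time: 14.5
eef_pos: [0.5027, -0.2042, 0.1132]
orientation: [3.136, -0.178, -0.003]
contact_force: [0.5, 0.1, -2.6]
width: 0.0156
centre underside [ 0.5146 -0.102   0.0243] delta tool mm [ 4.   4.6 20.3] R row z [-0.0021  0.001  -1.    ] [ 0.5  0.1 -2.6]
```

View pics/c12.png

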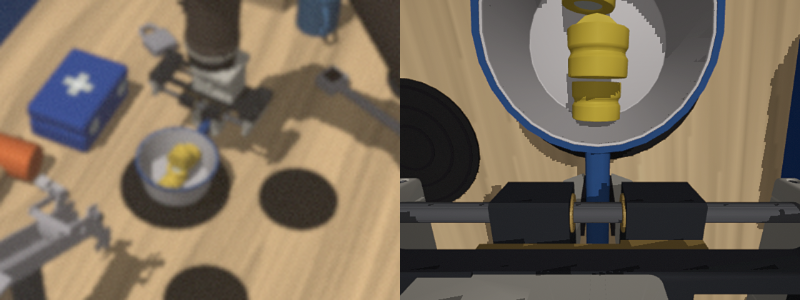

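```bash
python3 -m crank '[[[0,0,0],[4,4.5,5],8],[[0,0,0],[0,0,6],8],[[0,0,0],[0,0,3],8],[[0,0,0],[0,0,2],8]]' 50; python3 pl.py; python3 -m crank '[[[0,0,0],[0,0,1.5],8],[[0,0,0],[0,0,0],8]]' 50; python3 pl.py
```

```text
time: 15.1
eef_pos: [0.5074, -0.2101, 0.0976]
orientation: [3.135, -0.178, 0.001]
contact_force: [0.6, 0.1, -2.4]
width: 0.0155
centre underside [ 0.5195 -0.108   0.0086] delta tool mm [-1.6 -0.8  4.6] R row z [ 8.0e-04  1.5e-03 -1.0e+00] [ 0.6  0.1 -2.4]
time: 15.35
eef_pos: [0.5073, -0.21, 0.0958]
orientation: [3.135, -0.178, 0.001]
contact_force: [0.2, -0.1, -2.5]
width: 0.0158
centre underside [ 0.5193 -0.1079  0.0069] delta tool mm [-1.4 -0.7  2.9] R row z [ 5.0e-04  1.4e-03 -1.0e+00] [ 0.2 -0.1 -2.5]
```

```bash
python3 -m crank '[[[0,0,0],[0,0,1.5],8],[[0,0,0],[0,0,0],8]]' 50; python3 pl.py; python3 -m crank '[[[0,0,0],[0,0,1],8],[[0,0,0],[0,0,0],8]]' 50; python3 pl.py
```

```text
time: 15.6
eef_pos: [0.5074, -0.2101, 0.0945]
orientation: [3.135, -0.178, 0.002]
contact_force: [-0.3, -0.3, -1.4]
width: 0.0159
centre underside [ 0.5196 -0.108   0.0056] delta tool mm [-1.7 -0.8  1.6] R row z [ 0.0011  0.0015 -1.    ] [-0.3 -0.3 -1.4]
time: 15.85
eef_pos: [0.5076, -0.2103, 0.0939]
orientation: [3.135, -0.178, 0.002]
contact_force: [-1.2, -0.2, 0.1]
width: 0.0157
centre underside [ 0.5197 -0.1082  0.0049] delta tool mm [-1.9 -1.   0.9] R row z [ 0.0016  0.0014 -1.    ] [-1.2 -0.2  0.1]
```

```bash
python3 -m crank '[[[0,0,0],[0,0,0.8],8],[[0,0,0],[0,0,0],8]]' 20; python3 pl.py; python3 -m crank '[[[0,0,0],[0,0,0],20],[[0,0,0],[0,0,0],30],[[0,0,0],[0,0,0],40],[[0,0,0],[0,0,0],50],[[0,0,0],[0,0,0],60],[[0,0,0],[0,0,0],60]]'; python3 pl.py; python3 -c "
from h import *
snap('wrist','w13')"
```

```text
time: 16.1
eef_pos: [0.5077, -0.2105, 0.0932]
orientation: [3.135, -0.179, 0.003]
contact_force: [-0.1, -1.0, 1.1]
width: 0.016
centre underside [ 0.5199 -0.1084  0.0042] delta tool mm [-2.1 -1.2  0.2] R row z [ 0.002   0.0016 -1.    ] [-0.1 -1.   1.1]
time: 16.85
eef_pos: [0.508, -0.2102, 0.0931]
orientation: [3.135, -0.178, 0.004]
contact_force: [-0.1, -0.0, -0.2]
width: 0.0593
centre underside [ 0.5202 -0.108   0.0042] delta tool mm [-2.3 -0.7  0.2] R row z [ 0.0023  0.0013 -1.    ] [-0.1 -0.  -0.2]
```

View pics/w13.png

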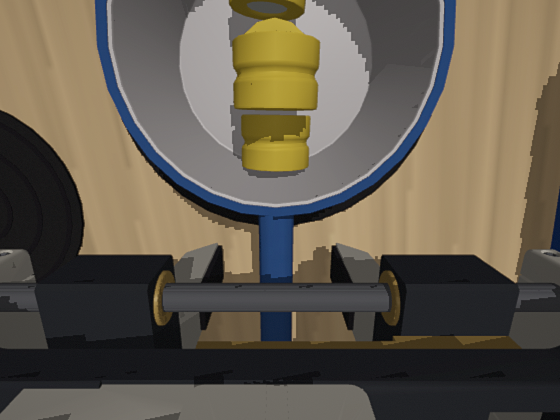

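```bash
python3 -m crank '[[[0,0,0],[0,0,-15],60],[[0,0,0],[0,0,-30],60],[[0,0,0],[0,0,-40],60],[[0,0,0],[0,0,-50],60],[[0,0,0],[0,30,-30],60],[[0,0,0],[0,50,0],60],[[0,0,0],[0,40,0],60],[[0,0,0],[0,0,0],60]]'; python3 -c "
from h import *
snap('wrist','w14');snap('side','s14');snap('top','t14')
p,d,pos,o=load('w14')
b=p
c=cv2.imread('pics/s14.png')[180:340,130:343]
t=cv2.imread('pics/t14.png')
cv2.imwrite('pics/c14.png',np.vstack([np.hstack([cv2.resize(b,(400,300)),cv2.resize(c,(400,300),interpolation=2)]),np.hstack([cv2.resize(t,(400,300)),cv2.resize(t[100:310,60:340],(400,300),interpolation=2)])]))"
```

```text
time: 17.9
eef_pos: [0.4933, -0.3328, 0.2718]
orientation: [3.133, -0.177, 0.01]
contact_force: [-0.2, 0.4, 0.8]
width: 0.06
```

View pics/c14.png

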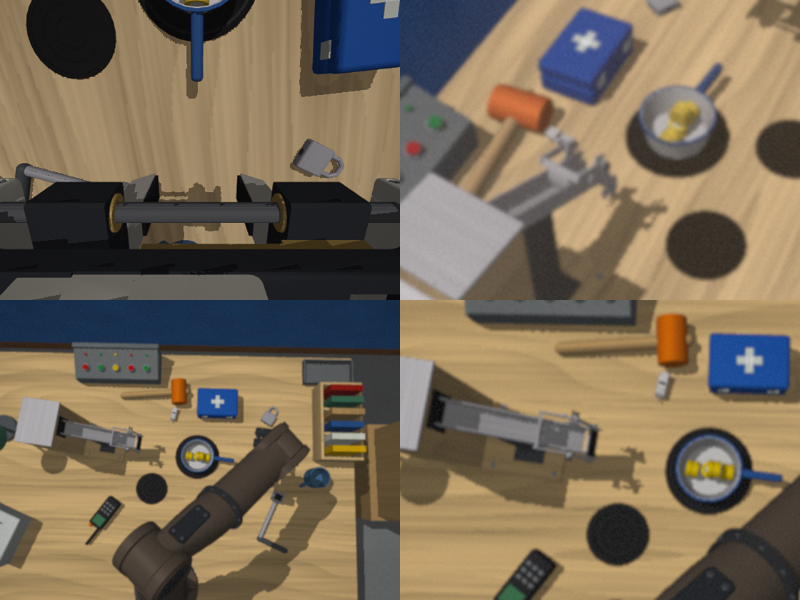

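```bash
python3 -c "
from h import *
p,d,_,_=load('t14');P=cloud('top',d)
cv2.imwrite('pics/c15.png',cv2.resize(p[175:265,225:345],(800,600),interpolation=2))
c=onz('top',278,219,.054)
w=(np.hypot(P[...,0]-.52,P[...,1]+.108)<.03)&(P[...,2]<.012)&(P[...,2]>-.005)
X=P[w];A=np.c_[X[:,:2],np.ones(len(X))];f=np.linalg.lstsq(A,X[:,2],rcond=None)[0];print(len(X),'floor slope deg',np.degrees(f[:2]))
h=cv2.cvtColor(p,cv2.COLOR_BGR2HSV)
Q=P; m=(np.hypot(P[...,0]-.52,P[...,1]+.108)<.075)&(P[...,2]>.045)&(h[...,0]>100)&(h[...,0]<130)
X=P[m];A=np.c_[X[:,:2],np.ones(len(X))];f=np.linalg.lstsq(A,X[:,2],rcond=None)[0];print(len(X),X.mean(0),'rim slope',np.degrees(f[:2]),(X[:,:2].max(0)+X[:,:2].min(0))/2)
y=(h[...,0]>20)&(h[...,0]<35)&(h[...,1]>170)&(np.hypot(P[...,0]-.52,P[...,1]+.108)<.06); print('token z',np.percentile(P[y][:,2],[5,50,95]))
p0,_,_,_=load('t0');df=cv2.absdiff(p,p0).max(2)
"
```

```text
116 floor slope deg [ 0.39974197 -0.30302999]
402 [ 0.51892979 -0.10901001  0.05660397] rim slope [0.06720274 0.17450875] [ 0.51924311 -0.11104053]
token z [0.03365447 0.04228297 0.06814691]
```

View pics/c15.png

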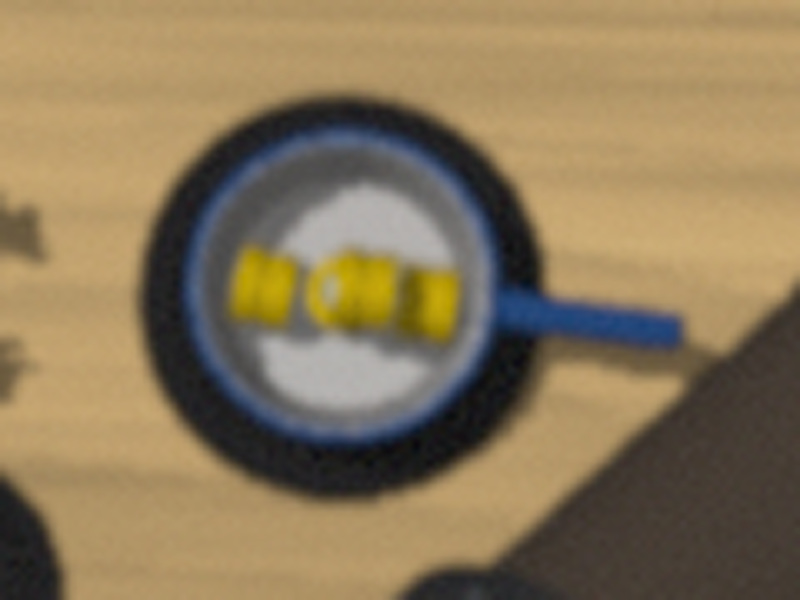

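```bash
python3 -c "
from plant import arm
print(arm.finish_job(), arm.sense()['time'])"
```

```text
the job is handed in; nothing more can be done
the job is handed in; nothing more can be done
```

The job is done and handed in at about 18 s of the 54 s allowed. I gripped the dish by its handle and held it about 15 mm under the lip. I then pressed the push plate back with the dish's rim until all four tokens slid in, drew back, and set the dish down on the largest mat.

- **Push force:** about 8 N at most in the readings between moves, against the 18 N limit. I took no readings within a move.
- **Tokens:** the chute is empty and the flap has shut. I counted four tokens in the dish; one rests on top of another, with its top about 10 mm above the rim, and is only partly visible in the last view.
- **Dish position:** its centre is 2–4 mm from the mat's centre, and the foot has over 30 mm of mat to spare all round. The handle reaches past the mat's edge, which its length makes unavoidable.
- **Level:** the rim slopes about 0.2°. The floor fit gave about 0.5°, but from few points.
- **Other objects:** none looks moved in the pictures, but I did not measure them again. The gripper is clear of everything.

Two of my measurements disagreed slightly. The rim came out about 1.4 mm larger in radius than given, and the tower put the lip about 5 mm from where the tokens did. Neither affected the result.

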